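# Fit the centring scale and hold the lens blocker's sprung arm at its stop

## Task

On the lens blocker, slide the orange centring scale edgewise down into the slot until it rests on the bottom, and let go of it. Then swing the sprung blue arm by its black handle, over the lens, all the way round to its stop, and finish while holding it there: it springs back if let go. Leave the lens in its nest, the blue scale in the rack and the other things on the bench where they are.

Things in the scene. Friction and masses are not known exactly. Their poses are not given: they have to be found in the camera images.
- orange_scale: Orange centring scale, loose, about 60 g: an upright flat plate 80 (its x) x 5 (y) x 52 (z) mm, with a grip ridge 60 x 12 x 34 mm of the same orange on top (ridge from 52 to 86 mm above the underside). Origin: centre of its lower edge; z up. It is the same either way round. It starts standing in one of the two slots of the grey rack; hold it by the ridge, across y.
- blue_scale: Blue scale of the same shape, in the other slot of the rack; to be left there.
- rack: Fixed grey rack, 110 x 130 mm, 40 mm high, with two slots along its x at y = +35 and -35 mm, floor 6 mm and mouth 40 mm above the bench. Origin: centre of its underside.
- blocker: Lens blocker, fixed: dark steel base plate 160 (x) x 250 (y) x 15 mm. On it, along y: the aluminium slot block at y = -85 mm, the lens nest at y = -15 mm (x = 0) and the dark pivot post (40 mm across) at y = +85 mm. Origin: centre of its underside; its x and y differ from the world's by its yaw.
- slot (a point): Centre of the slot's floor (15 mm above the bench), axes as the blocker. The slot runs along x: 92 mm long, 7 mm wide (flared to 19 mm over its top 6 mm), closed at the ends, 37 mm deep; the block is 102 x 27 mm and its top is 52 mm above the bench. The seated scale's origin coincides with this point, its x along the slot's.
- nest (a point): Centre of the lens seat's top, 19 mm above the bench, ringed by four small steel studs.
- lens: Clear round lens blank, 68 mm across, 6 mm thick, lying loose on the nest; origin at the centre of its underside.
- pivot (a point): Point on the arm's vertical pivot axis, 50 mm above the bench, axes as the blocker.
- swing_arm (a joint): Angle of the blue arm (rad): 0 at rest, where the spring keeps it, 1.2 at the forward stop; grows clockwise seen from above. At rest the arm points 0.37 rad from the blocker's +x towards its -y; at the stop it points along the blocker's -y, over the lens, with its red pointer towards the slot. The spring needs about 1.2 N at the handle to start and 4.3 N at the stop.
- handle (a point): Centre of the top of the arm's upright round black handle, 16 mm across, standing 45 mm above the arm (from 62 to 107 mm above the bench), 100 mm from the pivot axis. Moves with the arm.
- spectacles: Black spectacles standing open, loose, 130 mm wide, 45 mm high; leave alone. Origin: below the bridge.
- mouse: Black computer mouse, 105 x 60 x 32 mm, loose; leave alone.
- spray: White spray bottle with blue cap, 44 mm across, 120 mm high, loose; leave alone.
- driver: Screwdriver, 160 mm long, lying loose; leave alone.
- tape_roll: White paper roll standing upright, 48 mm across, 60 mm high, loose; leave alone.
There are look-alikes about, which are no part of the job. Several things have the shape of the lens; the one meant has the colours described above.

How it is judged:
By the outcome, as a careful person would: the job done as asked, in the order asked, and still so for the second after the job is handed in, while the arm keeps its last pose, push and grip.
It also fails if it takes over 51 s, if anything falls off the work surface, if the arm or the gripper's body presses on something with over 40 N, if the wrist force passes 120 N, or if a joint passes its speed limit or range.

## Robot

A 6-joint arm with a two-finger parallel gripper is mounted at the origin on the work surface. World frame = base frame: x ahead of the robot, y to its left, z up, the work surface at z = 0. Lengths are in m, angles in rad, forces in N, time in s.
With the tool pointing down it reaches from about 0.425 to 0.925 m from the base axis. Payload 12.5 kg.
Tool frame: the origin (TCP) lies at the very end of the fingers, on their centre line; the grasp point (between the pads) lies 19 mm behind it; z points along the fingers, y is the direction in which the jaws open and shut (so a half turn about z gives the same grasp; the last joint's range is limited). The gripper opens to 85 mm and grips with 20 to 120 N. Pads are 22 mm wide; open, the fingers measure 114 mm over their backs; the gripper's body (76 mm by 85 mm) begins 54 mm behind the grasp point. The pads swing forward as they close: fully open they stand 13 mm farther back than shut.
Start: joints at [-1.277, 0.491, 1.559, -0, 1.092, -0.106], TCP at [0.243, -0.576, 0.208] pointing down, gripper open.
Joint ranges: [-3.1, 3.1], [-0.84, 2.19], [0.05, 2.79], [-1.13, 4.28], [0.06, 2.93], [-2.69, 2.69]. Speed limits (rad/s): [2.22, 2.22, 2.79, 3.14, 3.14, 3.14].

## Interface

Orientations are given as [roll, pitch, yaw] about the fixed x, y, z axes, in that order (R = Rz(yaw) Ry(pitch) Rx(roll)).
In Python, from plant import readout, grab_frame, order gives the robot as it stands.
- The arm moves only by the shell command python3 -m pendant 'ROWS' [FORCE]. ROWS is a JSON object of lists of equal length, an entry for each row: "grip": the finger opening in m, from 0 to 0.0854; "xyz": the shift along the tool's x, y, z in m, a list of three; "twist": the turn about the tool's z in rad. A call has exactly 5 rows; each row is the pose to reach, as a shift and turn from the pose measured when the call began, along the tool's axes at that moment; what a row does not reach only later rows make up. A row lasts 1/12 s, in which the tool goes at most 41.7 mm and 7.16 degrees, less where a joint would pass 70% of its speed; a pose out of reach is approached as far as the arm can. A call with a gripper value outside its range is refused whole. The fingers move at their own pace and stop on an object; FORCE is the grip in N (left out, the last holds). Time passes only in rows, so rows that repeat a pose let the fingers close, or fill a call up. It gives the time, the measured TCP pose, the force and the opening at its end, in the units of the state.
- readout.get_state(): the state, without advancing time (a new reading comes with each control period).
- grab_frame(name): name is "side" or "top" or "wrist"; returns a dict with "image" (400x640x3 uint8, red, green, blue), "camera_matrix" (3x3 intrinsics, pixels), "dist_coeffs" ([k1, k2, p1, p2, k3] as OpenCV has them; the pictures are not rectified), "rvec" (rotation vector, rad) and "tvec" (3), from world to camera coordinates, as OpenCV has them; the wrist camera has in their place "mount" (4x4, takes a point from camera to tool coordinates, whose origin is the TCP and whose axes are the flange's). Camera axes: x right, y down, z forward; pixel columns grow to the right and rows downward; lengths in m; the calibration is good to about 2 mm. A picture is of the moment at which its call begins: read the wrist's pose just before it. There is no depth.
- order.hand_in(): hands the job in, once; it reports no verdict.
The state is a dict: "t": time; "joint_positions": joint angles; "qd": joint speeds; "joint_efforts": joint torques, N m; "ee_pos": TCP position; "tcp_rot": TCP orientation; "contact_force": force on the tool from outside, world axes, zero at the start; "moment": the same for the moment, N m; "width": opening from 0.0 (shut) to 1.0 (fully open).
Only numpy, scipy, OpenCV 4.12 (cv2) and the standard library are available. Lean on these libraries where they do the work, as an engineer would, in place of code of your own. Each camera call takes 0.05 s, during which the arm holds its last target.

## Working session

There is one attempt and no reset: what is moved stays moved. The work goes in short steps, Python scripts to look and compute and a shell command to move; the robot and the scene stay as the last step left them, time stands still between calls to the robot, and variables do not carry over. Pictures are saved under pics/ and viewed, and the job is handed in when it is done.

```bash
ls; mkdir -p pics; cat > snap.py <<'E'
import cv2,sys,json,numpy as np,pickle
from plant import readout,grab_frame,order
def snap(n,tag):
    s=readout.get_state(); f=grab_frame(n)
    cv2.imwrite(f'pics/{tag}.png',cv2.cvtColor(f['image'],cv2.COLOR_RGB2BGR))
    pickle.dump((s,f),open(f'pics/{tag}.pkl','wb')); return s,f
if __name__=='__main__':
    for a in sys.argv[2:]: s,f=snap(a,sys.argv[1]+a)
    print({k:np.round(v,4).tolist() for k,v in s.items()})
E
python3 snap.py a top side
```

```text
pics
{'t': 0.05, 'joint_positions': [-1.2766, 0.4916, 1.5595, 0.0, 1.0917, -0.1056], 'qd': [0.0009, -0.0012, -0.0013, 0.0017, -0.0, -0.0002], 'joint_efforts': [0.0028, -62.0058, -26.2341, -0.0, 0.0028, 0.0], 'ee_pos': [0.2432, -0.5755, 0.207], 'tcp_rot': [-3.1405, -0.0001, 0.3998], 'contact_force': [-0.189, -0.0008, -0.6886], 'moment': [-0.0072, -0.0154, 0.0169], 'width': 0.9995}
```

View pics/atop.png

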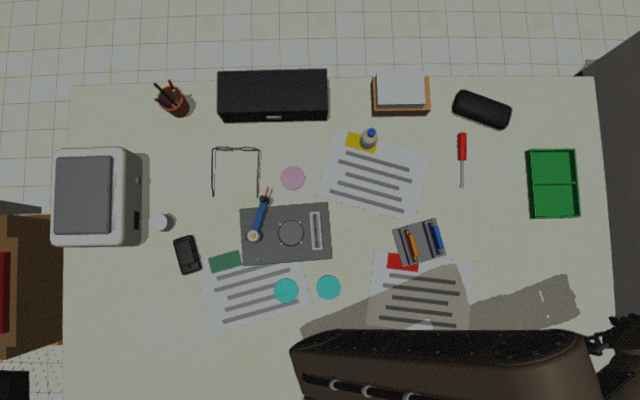

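View pics/aside.png

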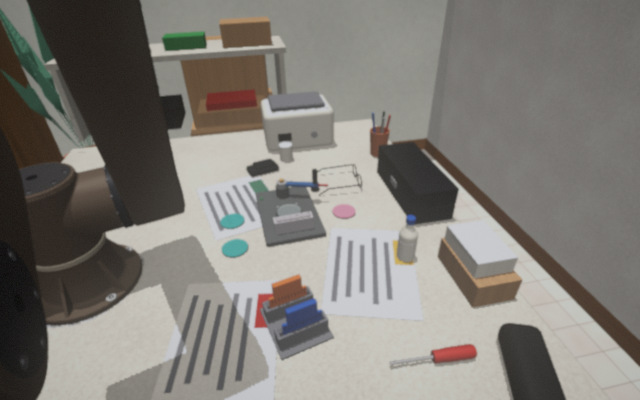

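The top view has the rack at about (419,243), with orange left at (411,246) and blue right at (436,236). The blocker is at (286,234): slot at (316,230), nest at (291,233), pivot at (254,236). The blue arm points up from the pivot, with its handle near (265,200). Next I'll zoom in and cast rays.

```bash
cat > geo.py <<'E'
import cv2,numpy as np,pickle
from scipy.spatial.transform import Rotation as Ro
def load(t): return pickle.load(open(f'pics/{t}.pkl','rb'))
def cam(s,f):
    if 'rvec' in f:
        R=cv2.Rodrigues(np.array(f['rvec'],float))[0]; t=np.array(f['tvec'],float).ravel(); return R,t
    M=np.array(f['mount']); Rt=Ro.from_euler('xyz',s['tcp_rot']).as_matrix()
    Rw=Rt@M[:3,:3]; pw=Rt@M[:3,3]+np.array(s['ee_pos']); return Rw.T,-Rw.T@pw
def ray(s,f,uv):
    R,t=cam(s,f); p=cv2.undistortPoints(np.array(uv,float).reshape(-1,1,2),np.array(f['camera_matrix']),np.array(f['dist_coeffs']))[:,0]
    d=np.c_[p,np.ones(len(p))]@R; return -R.T@t,d
def plane(s,f,uv,z):
    o,d=ray(s,f,uv); return o+d*((z-o[2])/d[:,2])[:,None]
def proj(s,f,X):
    R,t=cam(s,f); return cv2.projectPoints(np.array(X,float).reshape(-1,1,3),cv2.Rodrigues(R)[0],t,np.array(f['camera_matrix']),np.array(f['dist_coeffs']))[0][:,0]
E
python3 - <<'E'
from geo import *
s,f=load('atop'); im=f['image']
print(cam(s,f)); print(np.array(f['camera_matrix']))
print(plane(s,f,[[411,246],[436,236],[316,230],[254,236],[265,200],[241,207],[328,205],[331,259],[243,265]],0.04).round(3))
b=cv2.cvtColor(im,cv2.COLOR_RGB2BGR)
cv2.imwrite('pics/z1.png',cv2.resize(b[180:280,230:360],None,fx=6,fy=6,interpolation=cv2.INTER_CUBIC))
cv2.imwrite('pics/z2.png',cv2.resize(b[205:280,380:460],None,fx=7,fy=7,interpolation=cv2.INTER_CUBIC))
E
```

```text
(array([[-0.02638592, -0.99957633,  0.01228581],
       [-0.99408987,  0.02494247, -0.1056561 ],
       [ 0.1053049 , -0.01500104, -0.99432683]]), array([0.06854004, 0.57915157, 1.21902518]))
[[450.22536232   0.         320.93782416]
 [  0.         450.22536232 201.68282212]
 [  0.           0.           1.        ]]
[[ 0.451 -0.19   0.04 ]
 [ 0.477 -0.261  0.04 ]
 [ 0.502  0.069  0.04 ]
 [ 0.49   0.239  0.04 ]
 [ 0.588  0.208  0.04 ]
 [ 0.571  0.274  0.04 ]
 [ 0.57   0.035  0.04 ]
 [ 0.422  0.031  0.04 ]
 [ 0.412  0.27   0.04 ]]
```

View pics/z1.png

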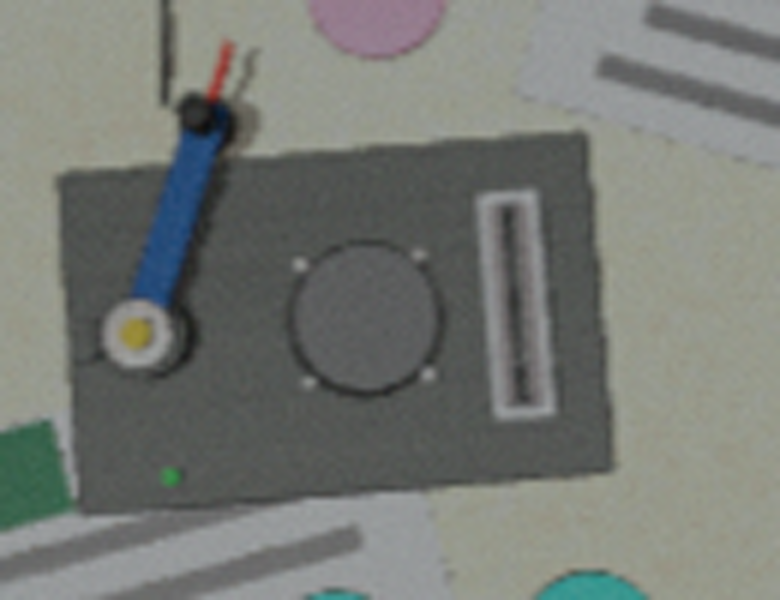

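View pics/z2.png

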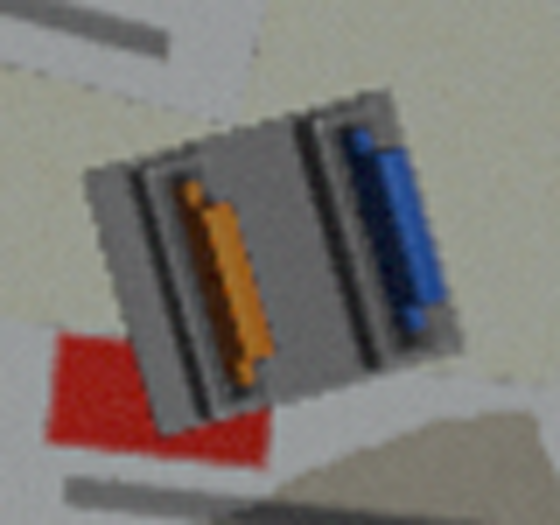

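Zoomed, the slot block's top corners are at (478,195), (535,190), (555,412) and (497,418). The orange ridge top is centred near (238,280) in the second crop. I'll cast these onto their planes.

```bash
python3 - <<'E'
from geo import *
s,f=load('atop'); im=f['image']
def Z(p,k,o): return (np.array(p,float)+.5)/k-.5+np.array(o)
c=plane(s,f,Z([[478,195],[535,190],[555,412],[497,418]],6,[230,180]),0.052); m=c.mean(0)
e=c[0]+c[1]-c[2]-c[3]; print('slot',m.round(4),'L',np.linalg.norm(e)/2,'W',np.linalg.norm(c[0]+c[3]-c[1]-c[2])/2,'xdir',np.degrees(np.arctan2(e[1],e[0])))
p=plane(s,f,Z([[60,175],[585,132],[613,468],[80,512]],6,[230,180]),0.015)
print('plate',p.mean(0),[np.linalg.norm(p[i]-p[i-1]).round(3) for i in range(4)]);ex=p[0]+p[1]-p[2]-p[3];ey=p[0]+p[3]-p[1]-p[2]
print(np.degrees(np.arctan2(ex[1],ex[0])),np.degrees(np.arctan2(ey[1],ey[0]))-90)
print('handle',plane(s,f,Z([[197,113]],6,[230,180]),.107),'pivottop',plane(s,f,Z([[137,333]],6,[230,180]),.06))
hsv=cv2.cvtColor(im,cv2.COLOR_RGB2HSV)
r=hsv[205:280,380:460]
for n,(a,b) in dict(o=((8,150,150),(20,255,255)),b=((105,150,120),(125,255,255))).items():
    k=cv2.inRange(r,a,b); ct=max(cv2.findContours(k,0,1)[0],key=cv2.contourArea)
    bx=cv2.boxPoints(cv2.minAreaRect(ct))+[380,205]; q=plane(s,f,bx,.092); print(n,q.round(4).tolist(),q.mean(0).round(4))
q=plane(s,f,Z([[205,205],[232,203],[272,355],[245,360]],7,[380,205]),.092);print(q.mean(0),q)
q=plane(s,f,Z([[375,150],[403,147],[442,300],[415,305]],7,[380,205]),.092);print(q.mean(0),q)
q=plane(s,f,Z([[83,170],[385,90],[465,348],[165,436]],7,[380,205]),.04);print(q.mean(0),q,[np.linalg.norm(q[i]-q[i-1]).round(3) for i in range(4)])
E
```

```text
slot [0.5013 0.0704 0.052 ] L 0.10080868420430092 W 0.026076793751115924 xdir 3.5623507953780487
plate [0.49682918 0.1550256  0.015     ] [np.float64(0.157), np.float64(0.246), np.float64(0.157), np.float64(0.247)]
2.992459324729745 3.266524718283563
handle [[0.58497402 0.20695571 0.107     ]] pivottop [[0.49191491 0.24063796 0.06      ]]
o [[0.48, -0.1769, 0.092], [0.4816, -0.1845, 0.092], [0.4301, -0.1952, 0.092], [0.4285, -0.1876, 0.092]] [ 0.455 -0.186  0.092]
b [[0.4992, -0.242, 0.092], [0.5013, -0.2497, 0.092], [0.4467, -0.2639, 0.092], [0.4447, -0.2562, 0.092]] [ 0.473 -0.253  0.092]
[ 0.45450167 -0.18609304  0.092     ] [[ 0.48321197 -0.17465549  0.092     ]
 [ 0.48367153 -0.18494036  0.092     ]
 [ 0.42633525 -0.19754108  0.092     ]
 [ 0.42478791 -0.18723522  0.092     ]]
[ 0.47330712 -0.25193329  0.092     ] [[ 0.50208683 -0.24044172  0.092     ]
 [ 0.50291811 -0.25123228  0.092     ]
 [ 0.4448883  -0.26323774  0.092     ]
 [ 0.44333525 -0.25282141  0.092     ]]
[ 0.46215298 -0.21236903  0.04      ] [[ 0.49978051 -0.13788231  0.04      ]
 [ 0.52800603 -0.25943737  0.04      ]
 [ 0.42563359 -0.28626344  0.04      ]
 [ 0.39519178 -0.16589299  0.04      ]] [np.float64(0.108), np.float64(0.125), np.float64(0.106), np.float64(0.124)]
```

```bash
cat > to.py <<'E'
import sys,numpy as np
from plant import readout
from scipy.spatial.transform import Rotation as Ro
# to.py x y z yaw_deg
x,y,z,yaw=map(float,sys.argv[1:5]); s=readout.get_state()
R=Ro.from_euler('xyz',s['tcp_rot']).as_matrix(); d=R.T@(np.array([x,y,z])-s['ee_pos'])
tw=-(np.radians(yaw)-s['tcp_rot'][2]); tw=(tw+np.pi/2)%np.pi-np.pi/2
print('t',round(s['t'],2),'pos',np.round(s['ee_pos'],4),'rpy',np.round(s['tcp_rot'],3),'w',round(s['width'],3),'F',np.round(s['contact_force'],1),'| shift',d.round(4),'twist',tw.round(3),'norm',np.linalg.norm(d).round(3))
E
python3 to.py 0.455 -0.186 0.22 13.5
```

```text
t 0.1 pos [ 0.2432 -0.5755  0.2071] rpy [-3.141 -0.     0.4  ] w 1.0 F [0.3 0.6 0.2] | shift [ 0.3467 -0.2763 -0.0126] twist 0.164 norm 0.444
```

```bash
python3 -m pendant '{"grip":[0.06,0.06,0.06,0.06,0.06],"xyz":[[0.032,-0.025,-0.013],[0.064,-0.05,-0.013],[0.096,-0.075,-0.013],[0.128,-0.1,-0.013],[0.16,-0.125,-0.013]],"twist":[0.05,0.1,0.164,0.164,0.164]}' 40; python3 to.py 0.455 -0.186 0.22 13.5
```

```text
t: 0.52
ee_pos: [0.3423, -0.3962, 0.2201]
tcp_rot: [-3.14, 0.0, 0.235]
contact_force: [0.6, 0.4, 0.8]
width: 0.704
t 0.52 pos [ 0.3423 -0.3962  0.2201] rpy [-3.14   0.     0.235] w 0.704 F [0.6 0.4 0.8] | shift [ 0.1585 -0.1783  0.0003] twist -0.001 norm 0.239
```

```bash
python3 -m pendant '{"grip":[0.06,0.06,0.06,0.06,0.06],"xyz":[[0.027,-0.030,0],[0.054,-0.06,0],[0.081,-0.09,0],[0.108,-0.12,0],[0.135,-0.150,0]],"twist":[0,0,0,0,0]}' ; python3 -m pendant '{"grip":[0.06,0.06,0.06,0.06,0.06],"xyz":[[0.024,-0.028,0],[0.024,-0.028,0],[0.024,-0.028,0],[0.024,-0.028,0],[0.024,-0.028,0]],"twist":[0,0,0,0,0]}'; python3 to.py 0.455 -0.186 0.22 13.5; python3 snap.py b wrist
```

```text
t: 0.93
ee_pos: [0.4391, -0.217, 0.2202]
tcp_rot: [-3.14, 0.0, 0.235]
contact_force: [-0.0, -0.8, 0.1]
width: 0.706
t: 1.35
ee_pos: [0.4556, -0.1851, 0.2201]
tcp_rot: [-3.14, 0.001, 0.234]
contact_force: [0.5, -0.4, 0.5]
width: 0.705
t 1.35 pos [ 0.4556 -0.1851  0.2201] rpy [-3.14e+00  1.00e-03  2.34e-01] w 0.705 F [ 0.5 -0.4  0.5] | shift [-0.0008  0.0007  0.0001] twist -0.002 norm 0.001
{'t': 1.35, 'joint_positions': [-0.5208, 0.2882, 1.8596, 0.0009, 0.9953, 0.816], 'qd': [-0.0121, 0.0006, -0.0008, 0.0016, 0.0002, 0.0045], 'joint_efforts': [1.0354, -45.9547, -24.3238, 0.0232, 0.0093, -0.0027], 'ee_pos': [0.4556, -0.1851, 0.2201], 'tcp_rot': [-3.14, 0.0006, 0.2336], 'contact_force': [0.5059, -0.4407, 0.5236], 'moment': [-0.0829, 0.0042, -0.0348], 'width': 0.7054}
```

View pics/bwrist.png

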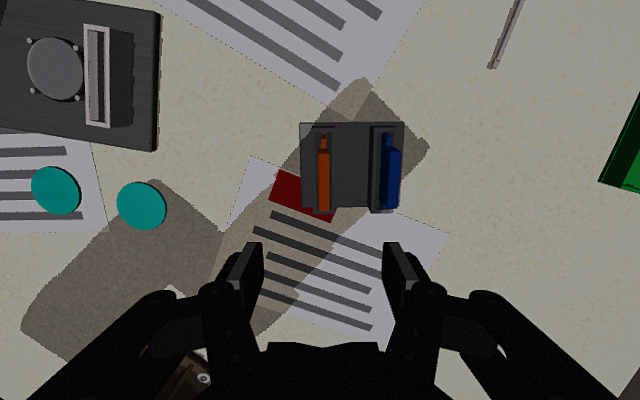

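The wrist view shows the orange ridge top at about x 317–330, y 152–213, with blue to its right. The slot block is at (105,75), so both can be measured from here.

```bash
python3 - <<'E'
from geo import *
s,f=load('bwrist'); im=cv2.cvtColor(f['image'],cv2.COLOR_RGB2BGR)
cv2.imwrite('pics/z3.png',cv2.resize(im[110:225,280:440],None,fx=5,fy=5,interpolation=cv2.INTER_CUBIC))
cv2.imwrite('pics/z4.png',cv2.resize(im[0:160,0:180],None,fx=3.5,fy=3.5,interpolation=cv2.INTER_CUBIC))
E
```

```text
(no output)
```

View pics/z3.png

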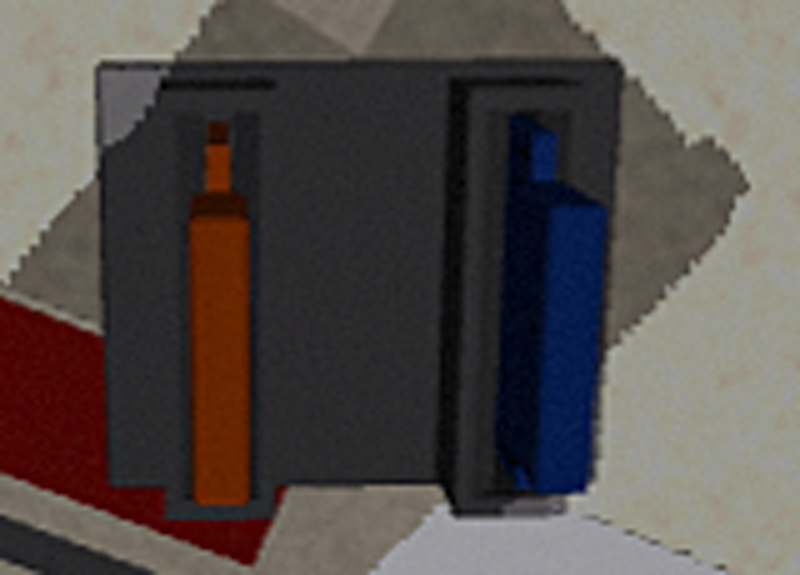

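View pics/z4.png

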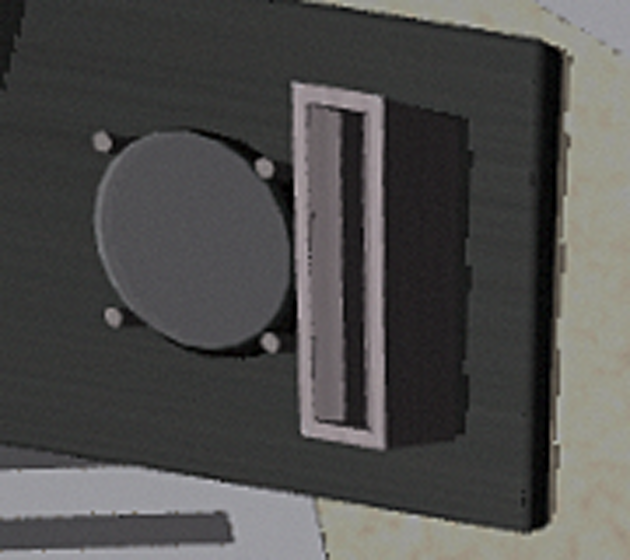

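The ridge-top corners in crop z3 are (190,215), (248,215), (250,503) and (196,503). The block-top corners in z4 are (293,83), (384,97), (385,448) and (301,434).

```bash
python3 - <<'E'
from geo import *
s,f=load('bwrist')
def Z(p,k,o): return (np.array(p,float)+.5)/k-.5+np.array(o)
def rep(n,p,z):
    q=plane(s,f,p,z); e=q[0]+q[1]-q[2]-q[3]; w=q[0]+q[3]-q[1]-q[2]
    print(n,q.mean(0).round(4),'L',(np.linalg.norm(e)/2).round(4),'W',(np.linalg.norm(w)/2).round(4),'yaw',np.degrees(np.arctan2(e[1],e[0])).round(2))
rep('orange',Z([[190,215],[248,215],[250,503],[196,503]],5,[280,110]),.092)
rep('blue',Z([[548,207],[607,207],[587,491],[540,491]],5,[280,110]),.092)
rep('slotblk',Z([[293,83],[384,97],[385,448],[301,434]],3.5,[0,0]),.052)
rep('slotmouth',Z([[306,102],[365,111],[366,432],[312,422]],3.5,[0,0]),.052)
E
```

```text
orange [ 0.4557 -0.1871  0.092 ] L 0.0592 W 0.0112 yaw 14.26
blue [ 0.4739 -0.2544  0.092 ] L 0.0583 W 0.0106 yaw 14.53
slotblk [0.5014 0.0697 0.052 ] L 0.1013 W 0.0271 yaw 3.1
slotmouth [0.5011 0.0707 0.052 ] L 0.0926 W 0.0175 yaw 2.93
```

```bash
python3 to.py 0.4556 -0.1868 0.061 14.2; python3 -m pendant '{"grip":[0.06,0.06,0.06,0.06,0.06],"xyz":[[0,0.0016,0.02],[0,0.0016,0.055],[0,0.0016,0.09],[0,0.0016,0.12],[0,0.0016,0.13]],"twist":[-0.014,-0.014,-0.014,-0.014,-0.014]}' 40;python3 to.py 0.4556 -0.1868 0.061 14.2; python3 snap.py c wrist
```

```text
t 1.4 pos [ 0.4556 -0.1853  0.2201] rpy [-3.14   0.     0.233] w 0.703 F [-0.   0.2  0.1] | shift [-0.0002  0.0018  0.1591] twist -0.015 norm 0.159
t: 1.82
ee_pos: [0.4538, -0.187, 0.0866]
tcp_rot: [-3.137, 0.004, 0.245]
contact_force: [-0.1, 0.2, -0.1]
width: 0.707
t 1.82 pos [ 0.4538 -0.187   0.0866] rpy [-3.137  0.004  0.245] w 0.707 F [-0.1  0.2 -0.1] | shift [0.0019 0.0003 0.0256] twist -0.003 norm 0.026
{'t': 1.8167, 'joint_positions': [-0.5261, 0.4802, 2.0039, 0.0013, 0.6638, 0.799], 'qd': [-0.001, 0.1564, 0.0569, 0.0016, -0.2229, -0.0008], 'joint_efforts': [-0.0765, -52.1941, -16.7689, 0.0031, -0.4664, -0.0006], 'ee_pos': [0.4538, -0.187, 0.0866], 'tcp_rot': [-3.1366, 0.004, 0.2447], 'contact_force': [-0.1209, 0.1965, -0.1473], 'moment': [0.0411, 0.0168, -0.0394], 'width': 0.7068}
```

View pics/cwrist.png

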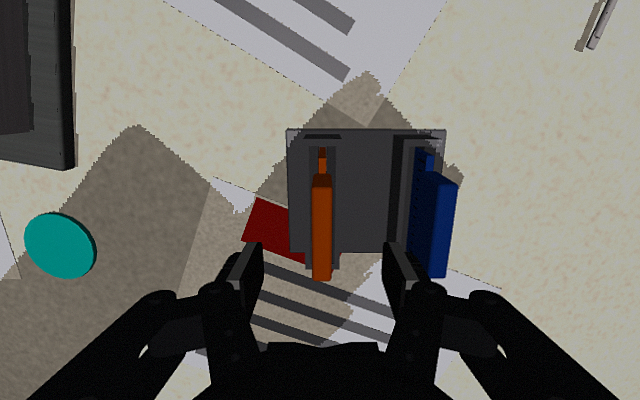

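The ridge is centred between the fingers (322 against a mid-point of 323). I'll finish the descent and grip.

```bash
python3 -m pendant '{"grip":[0.06,0.06,0.06,0.06,0.06],"xyz":[[0.001,0.0003,0.012],[0.001,0.0003,0.024],[0.001,0.0003,0.026],[0.001,0.0003,0.026],[0.001,0.0003,0.026]],"twist":[0,0,0,0,0]}' 40;python3 to.py 0.4556 -0.1868 0.061 14.2;  python3 -m pendant '{"grip":[0.03,0.015,0.005,0.005,0.005],"xyz":[[0,0,0],[0,0,0],[0,0,0],[0,0,0],[0,0,0]],"twist":[0,0,0,0,0]}' 40;python3 -m pendant '{"grip":[0.005,0.005,0.005,0.005,0.005],"xyz":[[0,0,0],[0,0,0],[0,0,0],[0,0,0],[0,0,0]],"twist":[0,0,0,0,0]}' 40;python3 to.py 0.4556 -0.1868 0.061 14.2
```

```text
t: 2.28
ee_pos: [0.4549, -0.1876, 0.0612]
tcp_rot: [-3.137, 0.004, 0.244]
contact_force: [0.6, 0.1, -0.5]
width: 0.704
t 2.28 pos [ 0.4549 -0.1876  0.0612] rpy [-3.137  0.004  0.244] w 0.704 F [ 0.6  0.1 -0.5] | shift [ 0.0009 -0.0006  0.0002] twist -0.004 norm 0.001
t: 2.7
ee_pos: [0.4551, -0.1877, 0.0617]
tcp_rot: [-3.137, 0.003, 0.244]
contact_force: [-1.1, -0.8, 6.6]
width: 0.122
t: 3.12
ee_pos: [0.4551, -0.1877, 0.0618]
tcp_rot: [-3.137, 0.003, 0.244]
contact_force: [0.4, 0.6, 1.5]
width: 0.123
t 3.12 pos [ 0.4551 -0.1877  0.0618] rpy [-3.137e+00  3.000e-03  2.440e-01] w 0.123 F [0.4 0.6 1.5] | shift [ 0.0007 -0.0007  0.0008] twist -0.004 norm 0.001
```

```bash
python3 -m pendant '{"grip":[0.005,0.005,0.005,0.005,0.005],"xyz":[[0,0,-0.012],[0,0,-0.03],[0,0,-0.06],[0,0,-0.09],[0,0,-0.11]],"twist":[0,0,0,0,0]}' 40;python3 to.py 0.5013 0.0702 0.17 3.1; python3 snap.py d wrist
```

```text
t: 3.53
ee_pos: [0.4559, -0.1882, 0.174]
tcp_rot: [-3.138, 0.002, 0.244]
contact_force: [-0.6, 0.2, 0.5]
width: 0.127
t 3.53 pos [ 0.4559 -0.1882  0.174 ] rpy [-3.138e+00  2.000e-03  2.440e-01] w 0.127 F [-0.6  0.2  0.5] | shift [ 0.1066 -0.2397  0.0045] twist 0.19 norm 0.262
{'t': 3.5333, 'joint_positions': [-0.526, 0.349, 1.9132, 0.0009, 0.8833, 0.8001], 'qd': [-0.001, -0.3168, -0.2569, 0.0001, 0.5672, -0.0005], 'joint_efforts': [0.1008, -45.7542, -20.3067, -0.0, -0.4674, -0.0002], 'ee_pos': [0.4559, -0.1882, 0.174], 'tcp_rot': [-3.1384, 0.0023, 0.2442], 'contact_force': [-0.5761, 0.2358, 0.4741], 'moment': [-0.0089, 0.0098, 0.0279], 'width': 0.1272}
```

View pics/dwrist.png

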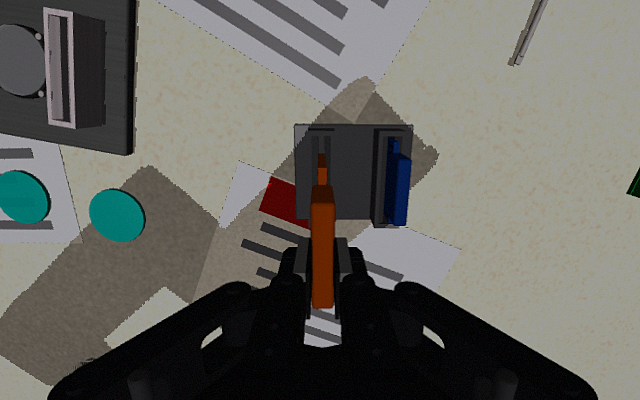

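```bash
cat > held.py <<'E'
import sys
from geo import *
s,f=load(sys.argv[1]); im=f['image'];hsv=cv2.cvtColor(im,cv2.COLOR_RGB2HSV)
print(hsv[250,322],hsv[180,322])
k=cv2.inRange(hsv,(5,150,60),(20,255,255)); b=im.astype(int)
cv2.imwrite('pics/held.png',cv2.resize(cv2.cvtColor(im,cv2.COLOR_RGB2BGR)[140:320,270:375],None,fx=4,fy=4,interpolation=cv2.INTER_CUBIC))
# bright top face rows: profile along column
for r in list(range(150,212,2))+list(range(300,314)): print(r,hsv[r,322].tolist(),np.where(k[r]>0)[0][[0,-1]] if k[r].any() else None)
E
python3 held.py dwrist
```

```text
[ 10 255 104] [ 11 255 106]
150 [113, 22, 46] None
152 [110, 30, 51] None
154 [8, 255, 48] None
156 [10, 255, 46] None
158 [10, 255, 48] None
160 [8, 255, 44] None
162 [10, 250, 47] None
164 [9, 244, 47] None
166 [10, 244, 45] None
168 [11, 255, 111] [318 326]
170 [10, 248, 108] [318 326]
172 [11, 255, 106] [318 326]
174 [10, 255, 104] [318 326]
176 [10, 255, 106] [318 326]
178 [12, 255, 108] [318 326]
180 [11, 255, 106] [318 326]
182 [10, 253, 108] [318 326]
184 [10, 255, 93] [318 325]
186 [10, 255, 43] None
188 [9, 249, 45] None
190 [10, 235, 52] None
192 [7, 233, 47] None
194 [8, 255, 45] None
196 [10, 255, 46] None
198 [8, 239, 49] None
200 [10, 255, 47] None
202 [10, 255, 53] None
204 [10, 244, 96] [311 333]
206 [11, 255, 100] [311 334]
208 [10, 255, 102] [311 334]
210 [10, 255, 103] [311 334]
300 [11, 255, 104] [312 333]
301 [10, 255, 103] [312 333]
302 [10, 253, 105] [312 333]
303 [10, 255, 101] [312 332]
304 [10, 243, 108] [312 332]
305 [11, 255, 102] [312 332]
306 [10, 255, 104] [312 332]
307 [7, 255, 95] [313 331]
308 [7, 77, 116] [314 318]
309 [0, 2, 160] None
310 [114, 16, 157] None
311 [128, 11, 95] None
312 [150, 7, 74] None
313 [128, 13, 81] None
```

View pics/held.png

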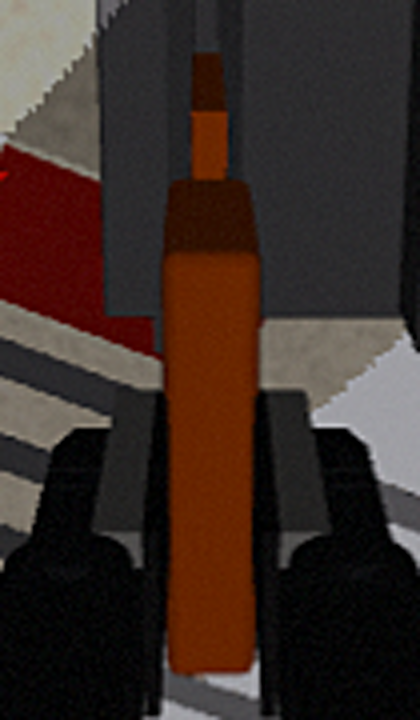

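```bash
cat > tool.py <<'E'
from geo import *
def tplane(f,uv,z):
    M=np.array(f['mount']);p=cv2.undistortPoints(np.array(uv,float).reshape(-1,1,2),np.array(f['camera_matrix']),np.array(f['dist_coeffs']))[:,0]
    d=np.c_[p,np.ones(len(p))]@M[:3,:3].T; o=M[:3,3]; return o+d*((z-o[2])/d[:,2])[:,None]
E
python3 - <<'E'
from tool import *
s,f=load('dwrist'); print(np.array(f['mount']).round(3))
q=tplane(f,[[310.5,203],[334,203],[333,308],[312,308]],-.030);print(q.round(4),q.mean(0))
print(tplane(f,[[317.5,167],[326.5,167]],.004).round(4), 'bottom far',tplane(f,[[317.5,153.5],[326.5,153.5]],.056).round(4))
E
```

```text
[[ 0.    -0.956 -0.292  0.075]
 [ 1.     0.     0.001  0.   ]
 [-0.001 -0.292  0.956 -0.166]
 [ 0.     0.     0.     1.   ]]
[[ 0.0298 -0.0051 -0.03  ]
 [ 0.0298  0.006  -0.03  ]
 [-0.0288  0.0062 -0.03  ]
 [-0.0288 -0.0049 -0.03  ]] [ 0.00049965  0.00056035 -0.03      ]
[[ 0.0402 -0.0022  0.004 ]
 [ 0.0402  0.0029  0.004 ]] bottom far [[ 0.0397 -0.0029  0.056 ]
 [ 0.0397  0.0036  0.056 ]]
```

```bash
python3 -m pendant '{"grip":[0.005,0.005,0.005,0.005,0.005],"xyz":[[0.01,-0.025,0],[0.025,-0.057,0],[0.04,-0.09,0],[0.055,-0.123,0],[0.067,-0.15,0]],"twist":[0.04,0.08,0.12,0.16,0.19]}' 40;python3 to.py 0.5010 0.0704 0.17 3.1
```

```text
t: 4.0
ee_pos: [0.4856, -0.025, 0.1766]
tcp_rot: [-3.141, -0.001, 0.052]
contact_force: [0.5, 0.1, -0.5]
width: 0.12
t 4.0 pos [ 0.4856 -0.025   0.1766] rpy [-3.141e+00 -1.000e-03  5.200e-02] w 0.12 F [ 0.5  0.1 -0.5] | shift [ 0.0203 -0.0944  0.0067] twist -0.002 norm 0.097
```

```bash
python3 -m pendant '{"grip":[0.005,0.005,0.005,0.005,0.005],"xyz":[[0.006,-0.03,0.003],[0.012,-0.058,0.005],[0.018,-0.083,0.007],[0.02,-0.094,0.007],[0.02,-0.0944,0.007]],"twist":[0,0,0,0,0]}' 40;python3 -m pendant '{"grip":[0.005,0.005,0.005,0.005,0.005],"xyz":[[0,0,0.01],[0,0,0.02],[0,0,0.03],[0,0,0.03],[0,0,0.03]],"twist":[0,0,0,0,0]}' 40;python3 to.py 0.5010 0.0704 0.13 3.1;python3 snap.py e wrist side top
```

```text
t: 4.42
ee_pos: [0.5006, 0.0721, 0.1693]
tcp_rot: [-3.141, -0.0, 0.055]
contact_force: [0.2, -0.3, -1.0]
width: 0.121
t: 4.83
ee_pos: [0.5002, 0.0713, 0.1384]
tcp_rot: [-3.141, 0.002, 0.054]
contact_force: [-0.5, 0.2, -0.9]
width: 0.121
t 4.83 pos [0.5002 0.0713 0.1384] rpy [-3.141e+00  2.000e-03  5.400e-02] w 0.121 F [-0.5  0.2 -0.9] | shift [0.0008 0.0009 0.0084] twist -0.0 norm 0.008
{'t': 4.9333, 'joint_positions': [0.011, 0.4126, 1.9247, 0.0009, 0.8044, 1.5272], 'qd': [0.0064, -0.0091, -0.0033, -0.0005, 0.0007, 0.0002], 'joint_efforts': [-0.1068, -50.158, -20.0643, -0.0008, -0.0117, -0.0047], 'ee_pos': [0.5007, 0.0716, 0.1393], 'tcp_rot': [-3.1409, -0.0, 0.054], 'contact_force': [0.645, -0.0282, -0.5332], 'moment': [-0.0068, 0.0084, -0.015], 'width': 0.1204}
```

View pics/ewrist.png

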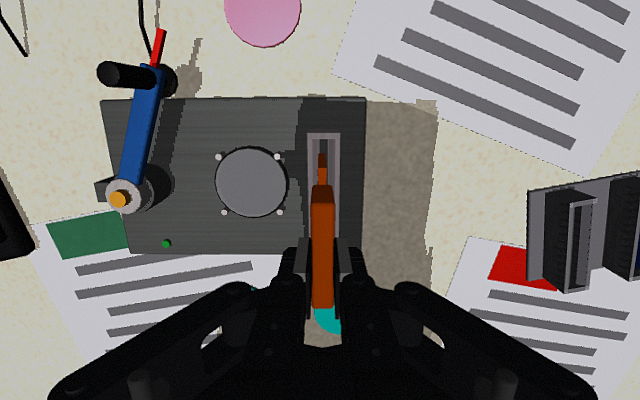

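View pics/eside.png

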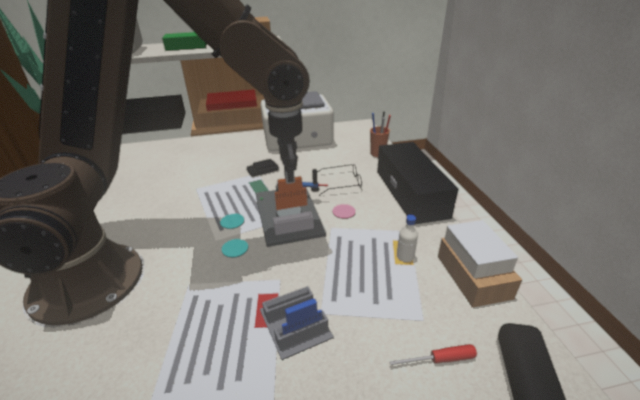

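The plate is above the slot, whose far end shows at x 308–340, y 134. I'll check its centreline, and measure the arm and handle from this view.

```bash
python3 - <<'E'
from geo import *
from tool import tplane
s,f=load('ewrist'); im=cv2.cvtColor(f['image'],cv2.COLOR_RGB2BGR)
cv2.imwrite('pics/z5.png',cv2.resize(im[125:200,295:355],None,fx=8,fy=8,interpolation=cv2.INTER_CUBIC))
print(plane(s,f,[[308,133.5],[340.5,133.5]],.052).round(4))
print('pivot cap',plane(s,f,[[118,198]],.07),'handle base',plane(s,f,[[155,80]],.062),'handle top',plane(s,f,[[109,74]],.107),'ptr tip',plane(s,f,[[162,30]],.056))
E
```

```text
[[0.5508 0.0852 0.052 ]
 [0.5523 0.0587 0.052 ]]
pivot cap [[0.49283687 0.23860099 0.07      ]] handle base [[0.586144   0.20241967 0.062     ]] handle top [[0.58659717 0.20761377 0.107     ]] ptr tip [[0.62220587 0.19713379 0.056     ]]
```

View pics/z5.png

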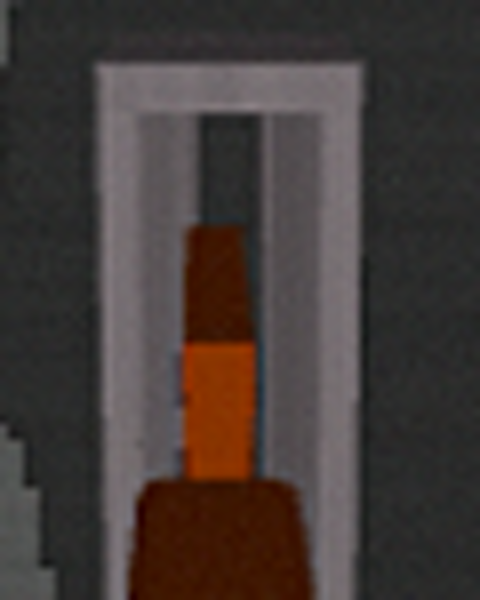

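```bash
python3 - <<'E'
from geo import *
from tool import tplane
s,f=load('ewrist')
Z=lambda p:(np.array(p,float)+.5)/8-.5+np.array([295,125])
zt=s['ee_pos'][2]
a=tplane(f,Z([[200,125],[262,125]]),zt-.046); print('slot narrow',a.round(4),a.mean(0).round(4))
a=tplane(f,Z([[98,64],[362,64]]),zt-.052); print('block',a.round(4),a.mean(0).round(4))
a=tplane(f,Z([[138,115],[324,115]]),zt-.052); print('mouth',a.round(4),a.mean(0).round(4))
a=tplane(f,Z([[187,228],[242,228]]),.056); print('plate bot',a.round(4),a.mean(0).round(4))
a=tplane(f,Z([[183,343],[255,343]]),.004); print('plate top',a.round(4),a.mean(0).round(4))
print(s['ee_pos'])
E
```

```text
slot narrow [[ 0.0454 -0.0017  0.0924]
 [ 0.0454  0.0048  0.0924]] [0.0454 0.0015 0.0924]
block [[ 0.0522 -0.0121  0.0864]
 [ 0.0522  0.0149  0.0864]] [0.0522 0.0014 0.0864]
mouth [[ 0.0471 -0.0081  0.0864]
 [ 0.0471  0.0111  0.0864]] [0.0471 0.0015 0.0864]
plate bot [[ 0.0401 -0.0027  0.056 ]
 [ 0.0401  0.0024  0.056 ]] [ 0.0401 -0.0001  0.056 ]
plate top [[ 0.04   -0.0023  0.004 ]
 [ 0.04    0.0029  0.004 ]] [0.04   0.0003 0.004 ]
[0.50019258 0.07128711 0.13836651]
```

```bash
python3 to.py 0.5013 0.0699 0.115 3.1;python3 -m pendant '{"grip":[0.005,0.005,0.005,0.005,0.005],"xyz":[[0.0006,0.0017,0.008],[0.0006,0.0017,0.016],[0.0006,0.0017,0.024],[0.0006,0.0017,0.024],[0.0006,0.0017,0.024]],"twist":[0,0,0,0,0]}' 40;python3 to.py 0.5013 0.0699 0.1 3.1
```

```text
t 4.98 pos [0.5008 0.0718 0.1395] rpy [-3.141 -0.     0.054] w 0.123 F [-0.3 -0.7  0.1] | shift [0.0004 0.0019 0.0245] twist 0.0 norm 0.025
t: 5.4
ee_pos: [0.5011, 0.0701, 0.1148]
tcp_rot: [-3.141, 0.001, 0.054]
contact_force: [0.3, -0.1, -0.2]
width: 0.129
t 5.4 pos [0.5011 0.0701 0.1148] rpy [-3.141e+00  1.000e-03  5.400e-02] w 0.129 F [ 0.3 -0.1 -0.2] | shift [0.0002 0.0002 0.0148] twist 0.0 norm 0.015
```

```bash
python3 -m pendant '{"grip":[0.005,0.005,0.005,0.005,0.005],"xyz":[[0,0.0002,0.004],[0,0.0002,0.008],[0,0.0002,0.012],[0,0.0002,0.016],[0,0.0002,0.018]],"twist":[0,0,0,0,0]}' 40;python3 to.py 0.5013 0.0699 0.0705 3.1; python3 snap.py g wrist; python3 - <<'E'
from geo import *
s,f=load('gwrist'); im=cv2.cvtColor(f['image'],cv2.COLOR_RGB2BGR)
cv2.imwrite('pics/z6.png',cv2.resize(im[80:220,280:370],None,fx=5,fy=5,interpolation=cv2.INTER_CUBIC))
E
```

```text
t: 5.82
ee_pos: [0.501, 0.0699, 0.0962]
tcp_rot: [-3.141, 0.002, 0.054]
contact_force: [-0.1, 0.2, -0.8]
width: 0.122
t 5.82 pos [0.501  0.0699 0.0962] rpy [-3.141e+00  2.000e-03  5.400e-02] w 0.122 F [-0.1  0.2 -0.8] | shift [0.0004 0.0001 0.0257] twist 0.0 norm 0.026
{'t': 5.8167, 'joint_positions': [0.0077, 0.4791, 1.9636, 0.001, 0.7005, 1.5234], 'qd': [0.0012, 0.0339, 0.0168, -0.0003, -0.0504, 0.0001], 'joint_efforts': [-0.0008, -53.0786, -17.8623, 0.0019, 0.0035, -0.0], 'ee_pos': [0.501, 0.0699, 0.0962], 'tcp_rot': [-3.1409, 0.0016, 0.0543], 'contact_force': [-0.0514, 0.2186, -0.8008], 'moment': [0.0185, 0.0238, -0.0513], 'width': 0.122}
```

View pics/z6.png

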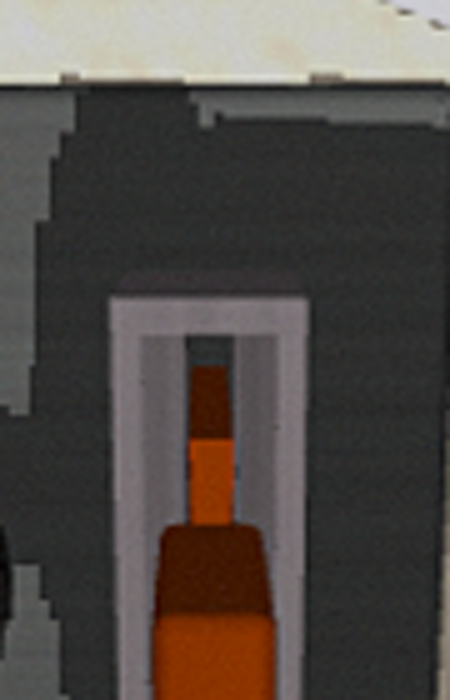

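The plate has entered the narrow part and sits in its middle. It goes on down to the floor, with contact expected at TCP z ≈ 0.071.

```bash
python3 -m pendant '{"grip":[0.005,0.005,0.005,0.005,0.005],"xyz":[[0.0003,0,0.005],[0.0003,0,0.010],[0.0003,0,0.015],[0.0003,0,0.02],[0.0003,0,0.02]],"twist":[0,0,0,0,0]}' 40;python3 to.py 0.5013 0.0699 0.0705 3.1
```

```text
t: 6.28
ee_pos: [0.5007, 0.0699, 0.075]
tcp_rot: [-3.141, 0.003, 0.054]
contact_force: [0.0, -0.5, 0.4]
width: 0.121
t 6.28 pos [0.5007 0.0699 0.075 ] rpy [-3.141e+00  3.000e-03  5.400e-02] w 0.121 F [ 0.  -0.5  0.4] | shift [0.0006 0.0001 0.0045] twist 0.0 norm 0.005
```

```bash
python3 -m pendant '{"grip":[0.005,0.005,0.005,0.005,0.005],"xyz":[[0,0,0.002],[0,0,0.004],[0,0,0.006],[0,0,0.007],[0,0,0.007]],"twist":[0,0,0,0,0]}' 40;python3 to.py 0.5013 0.0699 0.0705 3.1
```

```text
t: 6.7
ee_pos: [0.5011, 0.0699, 0.0705]
tcp_rot: [-3.141, 0.001, 0.054]
contact_force: [-9.1, 0.0, 35.8]
width: 0.122
t 6.7 pos [0.5011 0.0699 0.0705] rpy [-3.141e+00  1.000e-03  5.400e-02] w 0.122 F [-9.1  0.  35.8] | shift [0.0002 0.     0.    ] twist 0.0 norm 0.0
```

It made contact at z 0.0705 with 36 N up, which is the floor. I'll ease off and release.

```bash
python3 -m pendant '{"grip":[0.02,0.04,0.05,0.05,0.05],"xyz":[[0,0,0],[0,0,0],[0,0,0],[0,0,0],[0,0,0]],"twist":[0,0,0,0,0]}' 40;python3 to.py 0.5013 0.0699 0.0705 3.1; python3 -m pendant '{"grip":[0.05,0.05,0.05,0.05,0.05],"xyz":[[0,0,-0.02],[0,0,-0.05],[0,0,-0.08],[0,0,-0.11],[0,0,-0.13]],"twist":[0,0,0,0,0]}' 40;python3 to.py 0.5013 0.0699 0.0705 3.1;python3 snap.py h wrist top side
```

```text
t: 7.12
ee_pos: [0.501, 0.0699, 0.0702]
tcp_rot: [-3.141, 0.001, 0.054]
contact_force: [-0.1, 0.7, 0.1]
width: 0.589
t 7.12 pos [0.501  0.0699 0.0702] rpy [-3.141e+00  1.000e-03  5.400e-02] w 0.589 F [-0.1  0.7  0.1] | shift [ 0.0003  0.     -0.0003] twist 0.0 norm 0.0
t: 7.53
ee_pos: [0.5016, 0.0699, 0.2025]
tcp_rot: [-3.141, -0.0, 0.054]
contact_force: [0.3, -0.4, 0.0]
width: 0.588
t 7.53 pos [0.5016 0.0699 0.2025] rpy [-3.141 -0.     0.054] w 0.588 F [ 0.3 -0.4  0. ] | shift [-3.00e-04  1.00e-04  1.32e-01] twist 0.0 norm 0.132
{'t': 7.6333, 'joint_positions': [0.0076, 0.3283, 1.8507, 0.0007, 0.9588, 1.5236], 'qd': [-0.0011, 0.0518, 0.0611, -0.0006, -0.0629, -0.0004], 'joint_efforts': [0.0293, -50.0122, -24.7851, -0.0015, 0.7942, 0.0004], 'ee_pos': [0.5024, 0.0699, 0.2031], 'tcp_rot': [-3.1412, -0.0039, 0.0545], 'contact_force': [0.4264, 0.2089, -0.7628], 'moment': [-0.0472, -0.0299, 0.0234], 'width': 0.5892}
```

View pics/hwrist.png

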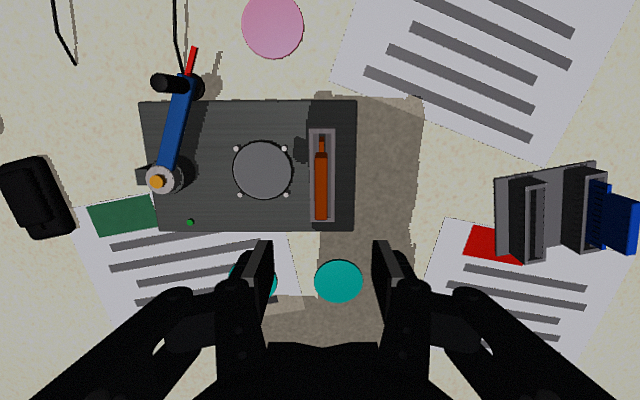

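View pics/hside.png

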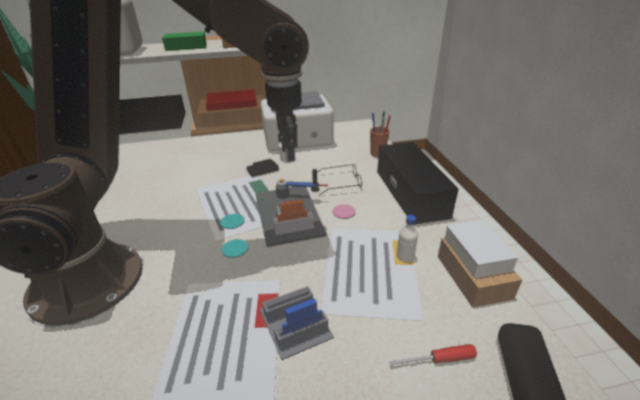

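The orange scale is seated at (321,185) and the gripper is clear. Next is the handle: the geometry gives it at (0.587,0.208) at rest and (0.498,0.140) at the stop, agreeing with the rays. I'll move above it while turning the jaws to grip across the direction of travel, at yaw ≈ 2.83 so joint 6 keeps its range.

```bash
python3 -m pendant '{"grip":[0.05,0.05,0.05,0.05,0.05],"xyz":[[0.018,-0.027,0],[0.036,-0.054,0],[0.055,-0.08,0],[0.073,-0.107,0],[0.091,-0.1335,0]],"twist":[-0.1,-0.2,-0.32,-0.44,-0.56]}' 30; for i in 1; do python3 -m pendant '{"grip":[0.05,0.05,0.05,0.05,0.05],"xyz":[[0,0,0],[0,0,0],[0,0,0],[0,0,0],[0,0,0]],"twist":[-0.12,-0.24,-0.36,-0.48,-0.6]}'; done; python3 to.py 0.5868 0.2083 0.2 161.9
```

```text
t: 8.1
ee_pos: [0.5854, 0.2094, 0.1993]
tcp_rot: [-3.141, 0.001, 0.62]
contact_force: [1.3, -1.2, 0.4]
width: 0.583
t: 8.52
ee_pos: [0.5848, 0.2095, 0.1972]
tcp_rot: [-3.138, 0.002, 1.226]
contact_force: [0.5, -0.6, -0.9]
width: 0.584
t 8.52 pos [0.5848 0.2095 0.1972] rpy [-3.138e+00  2.000e-03  1.226e+00] w 0.584 F [ 0.5 -0.6 -0.9] | shift [-0.0004  0.0022 -0.0028] twist 1.542 norm 0.004
```

```bash
python3 -m pendant '{"grip":[0.05,0.05,0.05,0.05,0.05],"xyz":[[0,0.002,-0.003],[0,0.002,-0.003],[0,0.002,-0.003],[0,0.002,-0.003],[0,0.002,-0.003]],"twist":[-0.12,-0.24,-0.36,-0.48,-0.6]}'; python3 -m pendant '{"grip":[0.05,0.05,0.05,0.05,0.05],"xyz":[[0,0,0],[0,0,0],[0,0,0],[0,0,0],[0,0,0]],"twist":[-0.12,-0.24,-0.36,-0.48,-0.6]}';python3 -m pendant '{"grip":[0.05,0.05,0.05,0.05,0.05],"xyz":[[0,0,0],[0,0,0],[0,0,0],[0,0,0],[0,0,0]],"twist":[-0.12,-0.24,-0.36,-0.39,-0.39]}'; python3 to.py 0.5868 0.2083 0.2 161.9; python3 snap.py i wrist
```

```text
t: 8.93
ee_pos: [0.5862, 0.2086, 0.1981]
tcp_rot: [-3.134, -0.001, 1.832]
contact_force: [-0.5, 0.6, -0.4]
width: 0.585
t: 9.35
ee_pos: [0.5857, 0.2085, 0.1961]
tcp_rot: [-3.133, -0.006, 2.438]
contact_force: [0.3, -0.1, 0.7]
width: 0.586
t: 9.77
ee_pos: [0.5852, 0.2083, 0.1941]
tcp_rot: [-3.135, -0.011, 2.829]
contact_force: [0.9, -0.6, -0.4]
width: 0.586
t 9.77 pos [0.5852 0.2083 0.1941] rpy [-3.135 -0.011  2.829] w 0.586 F [ 0.9 -0.6 -0.4] | shift [-0.0014  0.0004 -0.0059] twist 0.004 norm 0.006
{'t': 9.7667, 'joint_positions': [0.2355, 0.5037, 1.5752, 0.0003, 1.0757, -1.0233], 'qd': [-0.0002, -0.0064, -0.0056, -0.0001, 0.0048, 0.0803], 'joint_efforts': [0.0177, -62.537, -25.7941, -0.0003, 0.0429, -0.9274], 'ee_pos': [0.5852, 0.2083, 0.1941], 'tcp_rot': [-3.1351, -0.0113, 2.8295], 'contact_force': [0.9023, -0.6068, -0.428], 'moment': [0.0025, -0.0299, 0.0142], 'width': 0.5863}
```

View pics/iwrist.png

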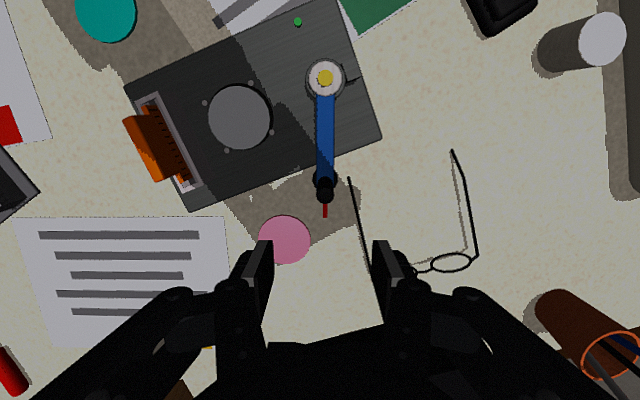

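The arm runs straight along the image's vertical; the handle top is near (325,198) and the jaws straddle it at mid-x 322. The spectacles' temple tip is at (349,178), low down.

```bash
python3 - <<'E'
from geo import *
from tool import tplane
s,f=load('iwrist'); im=cv2.cvtColor(f['image'],cv2.COLOR_RGB2BGR)
cv2.imwrite('pics/z7.png',cv2.resize(im[60:230,280:370],None,fx=4,fy=4,interpolation=cv2.INTER_CUBIC))
print(plane(s,f,[[325,196]],.107),tplane(f,[[325,196]],.087), plane(s,f,[[349,178]],.045))
E
```

```text
[[0.58737134 0.20918133 0.107     ]] [[-0.00271391  0.002058    0.087     ]] [[0.593398   0.23418329 0.045     ]]
```

View pics/z7.png

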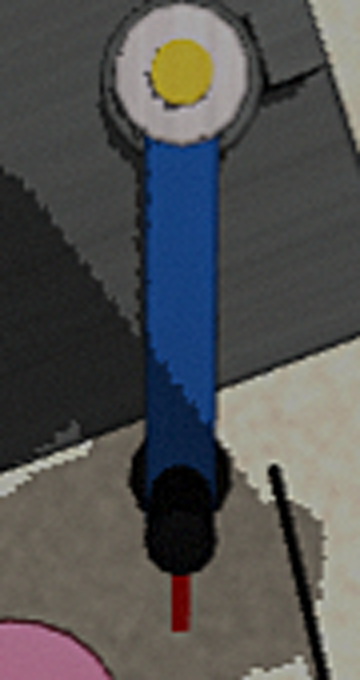

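```bash
python3 to.py 0.5872 0.2088 0.073 161.9; python3 -m pendant '{"grip":[0.05,0.05,0.05,0.05,0.05],"xyz":[[-0.003,0.000,0.02],[-0.003,0.000,0.045],[-0.003,0.000,0.075],[-0.003,0.000,0.1],[-0.003,0.000,0.112]],"twist":[0,0,0,0,0]}' 30;python3 to.py 0.5872 0.2088 0.073 161.9
```

```text
t 9.82 pos [0.5853 0.2083 0.1944] rpy [-3.135 -0.011  2.827] w 0.583 F [-0.4  0.8  0.8] | shift [-0.003   0.0018  0.1214] twist 0.001 norm 0.121
t: 10.23
ee_pos: [0.5851, 0.2067, 0.0786]
tcp_rot: [-3.133, -0.015, 2.825]
contact_force: [0.3, -0.6, 0.6]
width: 0.586
t 10.23 pos [0.5851 0.2067 0.0786] rpy [-3.133 -0.015  2.825] w 0.586 F [ 0.3 -0.6  0.6] | shift [-0.0014  0.0027  0.0055] twist -0.001 norm 0.006
```

```bash
python3 -m pendant '{"grip":[0.05,0.05,0.05,0.05,0.05],"xyz":[[-0.0015,0.0027,0.005],[-0.0015,0.0027,0.0055],[-0.0015,0.0027,0.0055],[-0.0015,0.0027,0.0055],[-0.0015,0.0027,0.0055]],"twist":[0,0,0,0,0]}' 30;python3 to.py 0.5872 0.2088 0.073 161.9; python3 snap.py j wrist
```

```text
t: 10.65
ee_pos: [0.5879, 0.2089, 0.0743]
tcp_rot: [-3.134, -0.013, 2.825]
contact_force: [0.0, 0.0, 0.3]
width: 0.588
t 10.65 pos [0.5879 0.2089 0.0743] rpy [-3.134 -0.013  2.825] w 0.588 F [0.  0.  0.3] | shift [ 0.0006 -0.0003  0.0013] twist -0.001 norm 0.001
{'t': 10.65, 'joint_positions': [0.2355, 0.6467, 1.6746, 0.0004, 0.8359, -1.0191], 'qd': [-0.0009, 0.0001, 0.0047, 0.0006, -0.0032, -0.0011], 'joint_efforts': [0.0029, -65.5115, -20.4773, 0.0009, 0.0554, 0.0055], 'ee_pos': [0.5879, 0.2089, 0.0743], 'tcp_rot': [-3.1337, -0.0135, 2.8251], 'contact_force': [0.0478, 0.0276, 0.2681], 'moment': [0.0087, -0.0444, 0.0372], 'width': 0.5881}
```

View pics/jwrist.png

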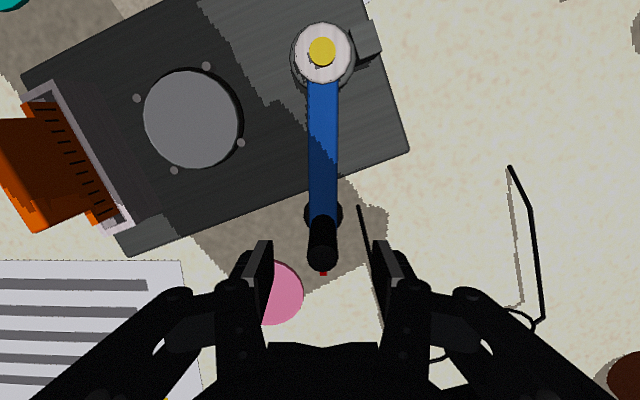

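The handle top (322,258) is centred between the pads, so I'll close on it.

```bash
python3 -m pendant '{"grip":[0.03,0.015,0.008,0.008,0.008],"xyz":[[0,0,0],[0,0,0],[0,0,0],[0,0,0],[0,0,0]],"twist":[0,0,0,0,0]}' 30;python3 -m pendant '{"grip":[0.008,0.008,0.008,0.008,0.008],"xyz":[[0,0,0],[0,0,0],[0,0,0],[0,0,0],[0,0,0]],"twist":[0,0,0,0,0]}' 30;python3 to.py 0.5872 0.2088 0.073 161.9
cat > arc.py <<'E'
# arc.py: joint angle from TCP; shifts for successive angle targets (rad) about pivot, r=0.1
import sys,numpy as np
from plant import readout
from scipy.spatial.transform import Rotation as Ro
s=readout.get_state(); P=np.array([.4922,.2399]); p=np.array(s['ee_pos']); R=Ro.from_euler('xyz',s['tcp_rot']).as_matrix()
d=p[:2]-P; a=np.arctan2(d[1],d[0]); print('t',round(s['t'],2),'angle',(-.316-a).round(3),'r',np.hypot(*d).round(4),'rpy',np.round(s['tcp_rot'],3),'w',round(s['width'],3),'F',np.round(s['contact_force'],1),'z',p[2].round(4),'q6',round(s['joint_positions'][5],2))
r=float(sys.argv[1])
for th in map(float,sys.argv[2:]):
    b=-.316-th; q=np.array([*(P+r*np.array([np.cos(b),np.sin(b)])),.074])
    yaw=b+np.pi; print(th,(R.T@(q-p)).round(4).tolist(),round(-(yaw-s['tcp_rot'][2]),3))
E
python3 arc.py .1 .06 .12 .18 .24 .3
```

```text
t: 11.12
ee_pos: [0.588, 0.2089, 0.0748]
tcp_rot: [-3.134, -0.013, 2.825]
contact_force: [-1.1, -0.0, 5.9]
width: 0.162
t: 11.53
ee_pos: [0.588, 0.2089, 0.0748]
tcp_rot: [-3.134, -0.013, 2.825]
contact_force: [-0.4, -0.1, 3.4]
width: 0.164
t 11.53 pos [0.588  0.2089 0.0748] rpy [-3.134 -0.013  2.825] w 0.164 F [-0.4 -0.1  3.4] | shift [ 0.0007 -0.0003  0.0018] twist -0.001 norm 0.002
t 11.53 angle -0.003 r 0.1007 rpy [-3.134 -0.013  2.825] w 0.164 F [-0.4 -0.1  3.4] z 0.0748 q6 -1.02
0.06 [0.0008, -0.0063, 0.0008] 0.06
0.12 [0.0014, -0.0123, 0.0009] 0.12
0.18 [0.0023, -0.0182, 0.001] 0.18
0.24 [0.0035, -0.0241, 0.001] 0.24
0.3 [0.0051, -0.0298, 0.0011] 0.3
```

Gripped; a 14 mm reading is consistent with the earlier −1.6 mm offset on the 12 mm ridge. Now I'll swing along the arc.

```bash
python3 -m pendant '{"grip":[0.008,0.008,0.008,0.008,0.008],"xyz":[[0.0008,-0.0063,0],[0.0014,-0.0123,0],[0.0023,-0.0182,0],[0.0035,-0.0241,0],[0.0051,-0.0298,0]],"twist":[0.06,0.12,0.18,0.24,0.3]}' 30; python3 arc.py .1 .33 .38 .44 .5 .56 .62
```

```text
t: 11.95
ee_pos: [0.5745, 0.182, 0.0749]
tcp_rot: [-3.132, -0.009, 2.522]
contact_force: [3.9, 0.1, -1.8]
width: 0.163
t 11.95 angle 0.297 r 0.1007 rpy [-3.132 -0.009  2.522] w 0.163 F [ 3.9  0.1 -1.8] z 0.0749 q6 -0.75
0.33 [0.0007, -0.0033, 0.001] 0.027
0.38 [0.0009, -0.0083, 0.001] 0.077
0.44 [0.0016, -0.0142, 0.0011] 0.137
0.5 [0.0026, -0.0202, 0.0012] 0.197
0.56 [0.0039, -0.026, 0.0012] 0.257
0.62 [0.0056, -0.0318, 0.0013] 0.317
```

```bash
python3 -m pendant '{"grip":[0.008,0.008,0.008,0.008,0.008],"xyz":[[0.0006,-0.006,0],[0.0012,-0.0123,0],[0.0022,-0.0185,0],[0.0035,-0.0245,0],[0.0054,-0.0315,0]],"twist":[0.06,0.12,0.18,0.245,0.317]}' 30; python3 arc.py .1 .68 .74 .80 .86 .92
```

```text
t: 12.37
ee_pos: [0.5525, 0.1591, 0.075]
tcp_rot: [-3.131, -0.004, 2.202]
contact_force: [3.7, -0.9, -3.7]
width: 0.159
t 12.37 angle 0.613 r 0.1008 rpy [-3.131 -0.004  2.202] w 0.159 F [ 3.7 -0.9 -3.7] z 0.075 q6 -0.46
0.68 [0.001, -0.0067, 0.0011] 0.057
0.74 [0.0015, -0.0126, 0.0011] 0.117
0.8 [0.0024, -0.0186, 0.0012] 0.177
0.86 [0.0036, -0.0245, 0.0013] 0.237
0.92 [0.0052, -0.0302, 0.0014] 0.297
```

```bash
python3 -m pendant '{"grip":[0.008,0.008,0.008,0.008,0.008],"xyz":[[0.0006,-0.0065,0],[0.0012,-0.0126,0],[0.0022,-0.0186,0],[0.0034,-0.0245,0],[0.005,-0.0302,0]],"twist":[0.057,0.117,0.177,0.237,0.297]}' 30; python3 arc.py .1 .98 1.04 1.1 1.15 1.17 1.2
```

```text
t: 12.78
ee_pos: [0.5259, 0.1447, 0.075]
tcp_rot: [-3.131, 0.0, 1.902]
contact_force: [4.4, -3.9, -6.4]
width: 0.162
t 12.78 angle 0.914 r 0.101 rpy [-3.131  0.     1.902] w 0.162 F [ 4.4 -3.9 -6.4] z 0.075 q6 -0.18
0.98 [0.0012, -0.0066, 0.0011] 0.057
1.04 [0.0017, -0.0125, 0.0011] 0.117
1.1 [0.0026, -0.0185, 0.0012] 0.177
1.15 [0.0036, -0.0234, 0.0013] 0.227
1.17 [0.004, -0.0253, 0.0013] 0.247
1.2 [0.0048, -0.0282, 0.0013] 0.277
```

```bash
python3 -m pendant '{"grip":[0.008,0.008,0.008,0.008,0.008],"xyz":[[0.0006,-0.0066,0],[0.0012,-0.0125,0],[0.0022,-0.0185,0],[0.0032,-0.0234,0],[0.0036,-0.0253,0]],"twist":[0.057,0.117,0.177,0.227,0.247]}' 30; python3 arc.py .1 1.18 1.19 1.2 1.21 1.22
```

```text
t: 13.2
ee_pos: [0.5011, 0.1391, 0.075]
tcp_rot: [-3.133, 0.004, 1.653]
contact_force: [3.9, -6.0, -5.5]
width: 0.158
t 13.2 angle 1.167 r 0.1012 rpy [-3.133  0.004  1.653] w 0.158 F [ 3.9 -6.  -5.5] z 0.075 q6 0.07
1.18 [0.0012, -0.0013, 0.001] 0.007
1.19 [0.0012, -0.0023, 0.001] 0.017
1.2 [0.0012, -0.0033, 0.001] 0.027
1.21 [0.0013, -0.0043, 0.0011] 0.037
1.22 [0.0013, -0.0053, 0.0011] 0.047
```

```bash
python3 -m pendant '{"grip":[0.008,0.008,0.008,0.008,0.008],"xyz":[[0.0003,-0.0013,0],[0.0003,-0.0023,0],[0.0003,-0.0033,0],[0.0003,-0.0038,0],[0.0003,-0.0038,0]],"twist":[0.007,0.017,0.027,0.03,0.03]}' 30; python3 arc.py .1 1.22 1.24
```

```text
t: 13.62
ee_pos: [0.4979, 0.1387, 0.075]
tcp_rot: [-3.134, 0.004, 1.623]
contact_force: [3.5, -4.5, -2.1]
width: 0.164
t 13.62 angle 1.199 r 0.1013 rpy [-3.134  0.004  1.623] w 0.164 F [ 3.5 -4.5 -2.1] z 0.075 q6 0.1
1.22 [0.0013, -0.0021, 0.001] 0.017
1.24 [0.0014, -0.0041, 0.001] 0.037
```

```bash
python3 -m pendant '{"grip":[0.008,0.008,0.008,0.008,0.008],"xyz":[[0,-0.0005,0],[0,-0.001,0],[0,-0.0015,0],[0,-0.0015,0],[0,-0.0015,0]],"twist":[0.005,0.01,0.015,0.015,0.015]}' 30; python3 arc.py .1 1.22 1.24
```

```text
t: 14.03
ee_pos: [0.4969, 0.1387, 0.075]
tcp_rot: [-3.135, 0.004, 1.607]
contact_force: [5.4, -2.8, -3.4]
width: 0.164
t 14.03 angle 1.208 r 0.1014 rpy [-3.135  0.004  1.607] w 0.164 F [ 5.4 -2.8 -3.4] z 0.075 q6 0.11
1.22 [0.0014, -0.0012, 0.001] 0.002
1.24 [0.0014, -0.0032, 0.001] 0.022
```

```bash
python3 -m pendant '{"grip":[0.008,0.008,0.008,0.008,0.008],"xyz":[[0,-0.0005,0],[0,-0.001,0],[0,-0.001,0],[0,-0.001,0],[0,-0.001,0]],"twist":[0,0,0,0,0]}' 30; python3 arc.py .1 1.22 1.24
```

```text
t: 14.45
ee_pos: [0.4968, 0.1386, 0.075]
tcp_rot: [-3.137, 0.004, 1.607]
contact_force: [6.6, -2.9, -4.9]
width: 0.161
t 14.45 angle 1.21 r 0.1014 rpy [-3.137  0.004  1.607] w 0.161 F [ 6.6 -2.9 -4.9] z 0.075 q6 0.11
1.22 [0.0014, -0.001, 0.001] 0.002
1.24 [0.0014, -0.003, 0.001] 0.022
```

```bash
python3 -m pendant '{"grip":[0.008,0.008,0.008,0.008,0.008],"xyz":[[0,-0.001,0],[0,-0.002,0],[0,-0.002,0],[0,-0.002,0],[0,-0.002,0]],"twist":[0,0,0,0,0]}' 30; python3 arc.py .1 1.22; python3 snap.py k wrist top side
```

```text
t: 14.87
ee_pos: [0.4965, 0.1386, 0.075]
tcp_rot: [-3.141, 0.004, 1.607]
contact_force: [10.6, -2.3, -6.6]
width: 0.165
t 14.87 angle 1.212 r 0.1013 rpy [-3.141  0.004  1.607] w 0.165 F [10.6 -2.3 -6.6] z 0.075 q6 0.12
1.22 [0.0013, -0.0008, 0.001] 0.002
{'t': 14.9667, 'joint_positions': [0.1463, 0.5238, 1.9567, -0.0066, 0.6625, 0.1152], 'qd': [0.0002, -0.0011, -0.0006, 0.003, 0.0022, -0.0007], 'joint_efforts': [2.4112, -56.9311, -11.9322, 0.5692, 2.5568, 0.0434], 'ee_pos': [0.4965, 0.1387, 0.0751], 'tcp_rot': [-3.1406, 0.0042, 1.6071], 'contact_force': [9.5964, -1.7368, -7.0037], 'moment': [-0.2815, -1.8039, 0.0979], 'width': 0.1628}
```

View pics/kwrist.png

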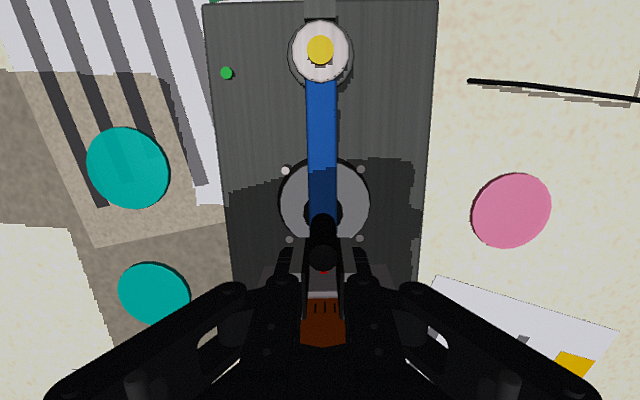

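View pics/kside.png

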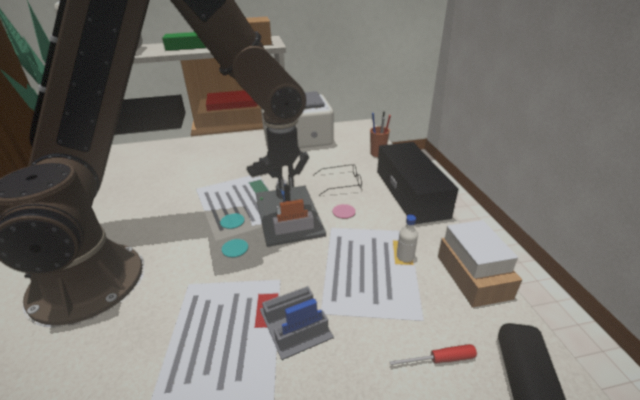

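View pics/ktop.png

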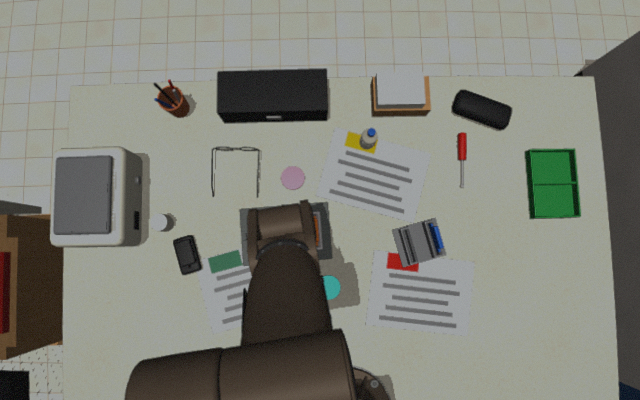

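The arm lies along the blocker's −y over the lens, at a measured 1.21 rad. Further commands barely move it (0.3 mm for 4 N), so it's against the stop at ~10 N, against the spring's 4.3 N. The lens is still within its four studs and the other things look unmoved. I'm handing in.

```bash
python3 -c "
from plant import order,readout
print(order.hand_in()); s=readout.get_state(); print(s['t'],s['contact_force'],s['ee_pos'])"
```

```text
the job is handed in; nothing more can be done
None
the job is handed in; nothing more can be done
```

I put the orange scale down into the blocker's slot and let go of it. Then I swung the blue arm by its handle round to its stop and handed the job in at about 15 s, still holding it there.

- **Scale:** it met the floor with 36 N at TCP height 70.5 mm, close to the 71 mm expected for full depth. In the pictures after release it stood upright in the slot.
- **Arm:** the last angle I worked out from the TCP was 1.21 rad, against 1.2 at the stop; the difference is within calibration error. Near the end a further 2 mm command moved it only 0.3 mm and raised the push from 6.6 to about 10 N, against the spring's 4.3 N. I took that as the stop.
- **Everything else:** in the last pictures the lens was inside its studs and the blue scale was in the rack. The spectacles, mouse, spray bottle, screwdriver and paper roll looked unmoved; I checked these by eye only.

No check failed. The one odd reading was the gripper opening, which showed about 2 mm less than the known widths of the ridge and handle. The state could not be read after hand-in, so nothing after that was checked.

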